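Set the potter's wheel to speed five and start it

TASK

The bowl on the tabletop potter's wheel is centred and ready for banding. With a fingertip, gently push the pointer of the speed selector round clockwise, click by click, to the fifth speed mark after OFF without running past it, then press the flat start button fully in and let it go. Do not pinch the selector, do not press the mushroom-shaped stop button, and leave the bowl, tools and pots where they stand.

Things in the scene. Friction and masses are not known exactly. Their poses are not given: they have to be found in the camera images.
- wheel: tabletop potter's wheel, fixed, 400 (x) x 560 (y) x 190 mm to its white deck. Origin: centre of its underside; x away from the robot, y left. Wheel head 220 mm across at (0, 0.125), top at z 0.232; splash pan 290 mm across, top at 0.228. Right: control plate, top at 0.193, with selector at (0.010, -0.150), start button (-0.090, -0.105), stop button (-0.090, -0.205)
- selector (a joint): selector angle, rad: 0 = OFF, 0.5236 (30 degrees) more per click clockwise seen from above; mark n at n * 0.5236, end stops just past OFF and mark 8. At 0 the pointer stands 120 degrees anticlockwise of the wheel's x. Starts resting at OFF, mark 1 or 2. Each mark has a sprung detent: about 4 N at 25 mm radius to leave it; past halfway (15 degrees) it snaps on to the next mark by itself
- selector_top (a point): on the selector's axis at the top of its bar, 28 mm above the control plate; x of this frame along the pointer. Black round skirt 60 mm across, 6 mm high; on it an upright bar 14 mm wide, 6 to 28 mm above the plate, from 30 mm behind the axis to 37 mm ahead (9 mm wide over the last 13 mm); white line on the pointer half. Marks around: OFF a crosswise bar, speeds 1 to 8 radial ticks
- selector_tip (a point): the pointer's end, 37 mm from the selector's axis, 17 mm above the control plate
- start_button (a joint): travel of the start button, m: 0 out, 0.006 fully in, springs back; 1.5 N to begin, 5 N fully in
- start_button_top (a point): centre of the top of the start button: flat round black cap 26 mm across in a steel collar 42 mm across and 12 mm high; the top stands 22 mm above the control plate
- stop_button (a joint): travel of the stop button, m: 0 out, 0.006 fully in; leave it alone
- stop_button_top (a point): centre of the top of the stop button: black mushroom head 40 mm across, top 34 mm above the control plate, 100 mm to the right of the start button
- bowl: leather-hard clay bowl, 144 mm across, 62 mm high, loose on the wheel head; origin at the centre of its underside
- water_pot: clear plastic cup, 76 mm across, 62 mm high, loose on the deck beyond the selector; origin at the centre of its underside
- wood_knife: flat wooden modelling knife, 163 x 14 x 6 mm, loose on the deck between the selector and the splash pan; origin under its middle, x along it
- loop_tool: trimming tool with a wire loop, 162 mm long, 12 mm thick, loose along the deck's front edge; origin under its middle, x along it towards the loop
- brush_pot: white plastic pot of brushes, 80 mm across, 105 mm high, 235 mm over the brushes, on the table; origin at the centre of its underside
- slip_jar: lidded jar, 76 mm across, 100 mm high, on the table; origin at the centre of its underside
- rolling_pin: wooden rolling pin, 48 mm thick, 390 mm over its handles, lying on the table; origin on the table under its middle, x along it

How it is judged:
By the outcome, as a careful person would: the job done as asked, in the order asked, and still so for the second after the job is handed in, with the robot touching nothing.
It also fails if it takes over 54 s, if anything falls off the work surface, if the arm or the gripper's body presses on something with over 40 N, if the wrist force passes 120 N, or if a joint passes its speed limit or range.

ROBOT

A 6-joint arm with a two-finger parallel gripper is mounted at the origin on the work surface. World frame = base frame: x ahead of the robot, y to its left, z up, the work surface at z = 0. Lengths are in m, angles in rad, forces in N, time in s.
With the tool pointing down it reaches from about 0.375 to 0.9 m from the base axis. Payload 3.1 kg.
Tool frame: the origin (TCP) lies between the finger pads; the fingertips stand 8 mm ahead of it and the grasp point (between the pads) lies 11 mm behind it (bot.tips_ahead is the distance from the TCP to the fingertips, in m); x points along the fingers, y is the direction in which the jaws open and shut, and the axes are right-handed (so a half turn about x gives the same grasp; the last joint's range is limited). The gripper opens to 87 mm and grips with 3 to 60 N. Pads are 19 mm wide; open, the fingers measure 117 mm over their backs; the gripper's body (75 mm by 190 mm) begins 51 mm behind the grasp point.
Start: joints at [-1.381, 0.527, 1.433, -0, 1.181, -0.178], TCP at [0.225, -0.583, 0.231] pointing down, gripper open.
Joint ranges: [-3.08, 3.08], [-0.75, 2.2], [0.22, 2.44], [-1.43, 4.57], [0, 2.65], [-2.85, 2.85]. Speed limits (rad/s): [2.79, 2.79, 3.14, 3.14, 3.14, 3.14].

INTERFACE

Orientations are given as a unit quaternion [x, y, z, w].
In Python, from bench import bot gives the robot as it stands.
- The arm moves only by the tool send_rows, never from a script. Its argument "rows" is text: rows parted by semicolons, each of 7 numbers parted by spaces: the gripper command: -1 is shut, 1 is fully open, values between are in proportion, then the shift along the tool's x, y, z in mm, then the turn, a rotation vector about the tool's x, y, z in degrees. In form: hand tx ty tz rx ry rz; .... A call has 1 to 8 rows; each row shifts and turns the commanded pose from where the row before left it, along the tool's axes as they then stand; what a row does not reach is not made up. A row lasts 1/8 s, in which the tool goes at most 62.5 mm and 10.7 degrees, less where a joint would pass 70% of its speed; a pose out of reach is approached as far as the arm can. A call is refused whole if a number of a shift passes 62.5 or a number of a turn 10.7, either way. A call with a gripper value outside its range is refused whole. The fingers move at their own pace and stop on an object; "grip_force" is the grip in N (left out, the last holds). Time passes only in rows, so rows that do not move let the fingers close. It gives the time, the measured TCP pose, the force and the opening at its end, in the units of the state.
- bot.sense(): the state, without advancing time (a new reading comes with each control period).
- bot.capture(name): name is "scene" or "side" or "wrist"; returns a dict with "pixels" (480x640x3 uint8, red, green, blue), "vfov" (degrees; the focal length in pixels is half the picture's height over the tangent of half this angle, whatever the lens; pixels are square), "cx", "cy" (the principal point, pixels), "world_to_cam" (4x4, takes a point from world to camera coordinates); the wrist camera has in their place "hand_eye" (4x4, takes a point from camera to tool coordinates, whose origin is the TCP and whose axes are the tool frame's). Camera axes: x right, y down, z forward; pixel columns grow to the right and rows downward; lengths in m; the calibration is good to about 2 mm. A picture is of the moment at which its call begins: read the wrist's pose just before it. There is no depth.
- bot.close_job(): hands the job in, once; it reports no verdict.
The state is a dict: "time_s": time; "joint_pos": joint angles; "qvel": joint speeds; "effort": joint torques, N m; "tool_pos": TCP position; "eef_rot": TCP orientation; "contact_force": force on the tool from outside, world axes, zero at the start; "wrist_torque": the same for the moment, N m; "width": finger opening in m.
Only numpy, scipy, OpenCV 4.12 (cv2) and the standard library are available. Lean on these libraries where they do the work, as an engineer would, in place of code of your own. Each camera call takes 0.05 s, during which the arm holds its last target.

## Working session

There is one attempt and no reset: what is moved stays moved. The work goes in short steps, Python scripts to look and compute and a tool call to move; the robot and the scene stay as the last step left them, time stands still between calls to the robot, and variables do not carry over. Pictures are saved under pics/ and viewed, and the job is handed in when it is done.

Besides the shell and the picture viewer there is one more tool, called by a JSON object that holds its "method" and its "body", one argument or row to a line. send_rows: Moves the arm, as the interface text tells. Its arguments: {"type":"object","properties":{"rows":{"type":"string"},"grip_force":{"type":"number"}},"required":["rows"]}

```bash
mkdir -p pics; ls; python3 - <<'E'
from bench import bot
import cv2,numpy as np
s=bot.sense()
print({k:np.round(v,4) for k,v in s.items()})
for n in ["scene","side","wrist"]:
    c=bot.capture(n)
    cv2.imwrite(f"pics/{n}0.png",c["pixels"][:,:,::-1])
    print(n,c["vfov"],c["cx"],c["cy"],np.round(c.get("world_to_cam",c.get("hand_eye")),4).tolist())
E
```

```text
pics
{'time_s': np.float64(0.0), 'joint_pos': array([-1.3805,  0.5285,  1.4339, -0.    ,  1.1814, -0.1785]), 'qvel': array([ 0.0018, -0.0004, -0.0003,  0.0012,  0.0007, -0.0007]), 'effort': array([-1.10000e-03, -4.40048e+01, -1.76589e+01,  6.32000e-02,
        5.84000e-02, -2.00000e-04]), 'tool_pos': array([ 0.2252, -0.5823,  0.2296]), 'eef_rot': array([-0.6951, -0.1304,  0.6951, -0.1289]), 'contact_force': array([-0.7165, -0.092 ,  0.125 ]), 'wrist_torque': array([0.0413, 0.0032, 0.0339]), 'width': np.float64(0.0872)}
scene 52.90533834003941 316.13365633343886 240.01940158076502 [[-0.3144, 0.9492, -0.0088, 0.1443], [0.702, 0.2263, -0.6752, -0.3119], [-0.639, -0.2185, -0.7375, 1.7418], [0.0, 0.0, 0.0, 1.0]]
side 43.42294072803945 326.11528435585086 244.20129935939025 [[0.7586, -0.6511, 0.0237, -0.4023], [-0.3085, -0.391, -0.8671, 0.3047], [0.5738, 0.6505, -0.4975, 1.7225], [0.0, 0.0, 0.0, 1.0]]
wrist 68.60711590361598 323.5124720351517 241.10091263827246 [[0.0006, -0.2837, 0.9589, -0.1532], [1.0, 0.0003, -0.0005, -0.0001], [-0.0002, 0.9589, 0.2837, -0.0776], [0.0, 0.0, 0.0, 1.0]]
```

View pics/scene0.png

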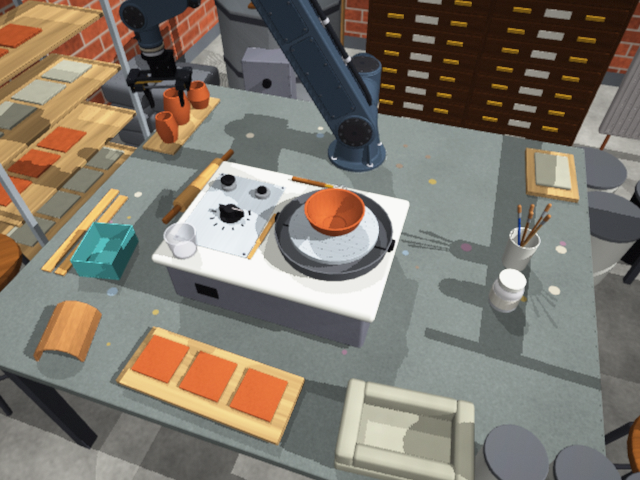

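View pics/side0.png

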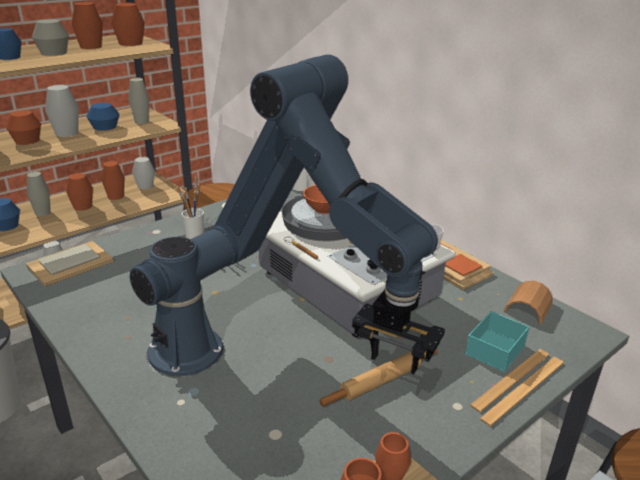

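View pics/wrist0.png

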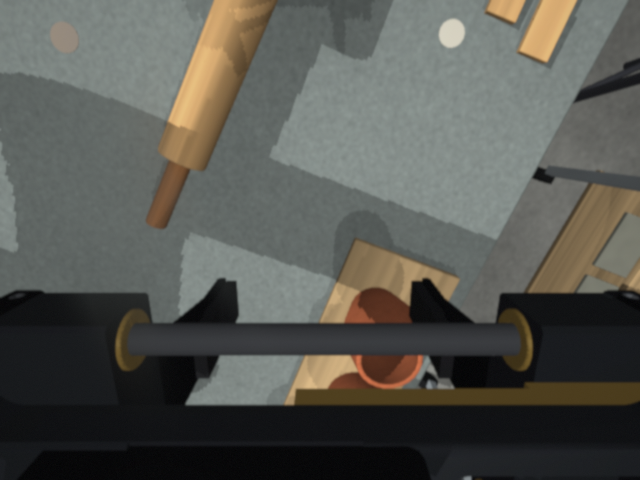

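```bash
python3 - <<'E'
import cv2
i=cv2.imread("pics/scene0.png")
c=i[160:270,150:295]
cv2.imwrite("pics/z0.png",cv2.resize(c,None,fx=5.5,fy=5.4,interpolation=cv2.INTER_CUBIC))
E
```

```text
(no output)
```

View pics/z0.png

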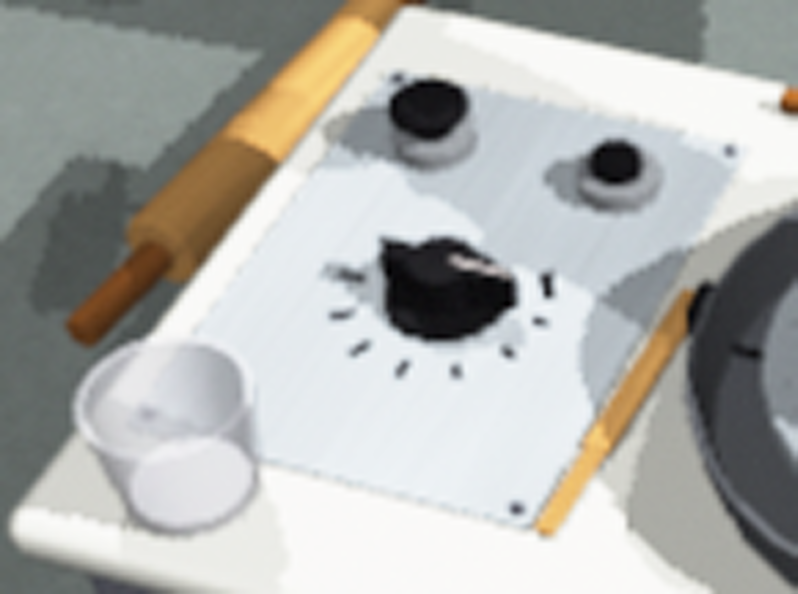

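```bash
cat > h.py <<'E'
from bench import bot
import cv2,numpy as np
from scipy.spatial.transform import Rotation as R
def cam(name):
    s=bot.sense(); c=bot.capture(name)
    if name=="wrist":
        T=np.eye(4);T[:3,:3]=R.from_quat(s["eef_rot"]).as_matrix();T[:3,3]=s["tool_pos"]
        c["c2w"]=T@c["hand_eye"]
    else: c["c2w"]=np.linalg.inv(c["world_to_cam"])
    c["f"]=240/np.tan(np.radians(c["vfov"])/2)
    return c
def ray(c,u,v,z):
    d=c["c2w"][:3,:3]@np.array([(u-c["cx"])/c["f"],(v-c["cy"])/c["f"],1]);o=c["c2w"][:3,3]
    return o+d*(z-o[2])/d[2]
def proj(c,p):
    q=np.linalg.inv(c["c2w"])@np.append(p,1);return np.array([q[0]/q[2]*c["f"]+c["cx"],q[1]/q[2]*c["f"]+c["cy"]])
E
python3 - <<'E'
from h import *
c=cam("scene")
Z=lambda u,v:(150+(u+.5)/5.5-.5,160+(v+.5)/5.4-.5)
st=ray(c,*Z(428,108),.227);sa=ray(c,*Z(615,160),.215)
print(st,sa,np.linalg.norm(st-sa))
d=(sa-st)[:2]; th=np.arctan2(d[1],d[0])-np.pi/2
print("yaw",np.degrees(th))
M=lambda a:np.array([[np.cos(a),-np.sin(a)],[np.sin(a),np.cos(a)]])
o=(sa+st)[:2]/2-M(th)@[-.09,-.155]
sel=o+M(th)@[.01,-.15];print("origin",o,"sel",sel)
for n,p in dict(off=(548,285),m1=(540,320),m2=(508,351),m3=(456,371),m4=(403,369),m5=(360,348),m6=(341,314)).items():
    q=ray(c,*Z(*p),.193)[:2]-sel
    print(n,np.linalg.norm(q),np.degrees(np.arctan2(q[1],q[0])-th))
a=ray(c,*Z(452,260),.221)[:2];b=ray(c,*Z(508,273),.221)[:2]
q=b-a;print("ptr",np.degrees(np.arctan2(q[1],q[0])-th),b-sel,a-sel)
E
```

```text
[ 0.50587937 -0.23469309  0.227     ] [ 0.50174618 -0.13832396  0.215     ] 0.09720129948734445
yaw 2.455863576692923
origin [ 0.58708839 -0.02779441] sel [ 0.60350668 -0.17722814]
off 0.04402975509036921 130.63419165888038
m1 0.038859384815706825 97.6624248073704
m2 0.03657581030986724 60.141574013629466
m3 0.03924465487706891 19.994276209409716
m4 0.04353677392578935 -14.331146654919376
m5 0.049761376180770485 -45.812548460701024
m6 0.056046293643244746 -73.4743333208673
ptr 87.26073315897533 [-0.00635013  0.02576051] [-0.00649145 -0.00281027]
```

```bash
python3 - <<'E'
from h import *
s=bot.sense();m=R.from_quat(s["eef_rot"]).as_matrix();print(np.round(m,3)) # columns tool axes
print("to (0.56,-0.18,0.36) in tool mm",m.T@(np.array([.55,-.18,.36])-s["tool_pos"])*1000)
E
```

```text
[[-0.     0.36  -0.933]
 [ 0.001 -0.933 -0.36 ]
 [-1.    -0.001 -0.   ]]
to (0.56,-0.18,0.36) in tool mm [-129.60793496 -258.57004569 -448.04941601]
```

{"method": "send_rows", "body": {
  "rows": "-1 -60 0 0 0 0 0; -1 -60 0 0 0 0 0; -1 0 -26 -45 0 0 0; -1 0 -26 -45 0 0 0; -1 0 -26 -45 0 0 0; -1 0 -26 -45 0 0 0; -1 0 -26 -45 0 0 0; -1 0 -26 -45 0 0 0"
}}

```text
time_s: 1.2
tool_pos: [0.4217, -0.3386, 0.3505]
eef_rot: [0.695, 0.13, -0.695, 0.13]
contact_force: [-1.1, -0.5, 0.4]
width: 0.0148
```

{"method": "send_rows", "body": {
  "rows": "-1 0 -26 -45 0 0 0; -1 0 -26 -45 0 0 0; -1 0 -26 -45 0 0 0; -1 0 -26 -45 0 0 0; -1 0 0 0 8.5 0 0; -1 0 0 0 8.5 0 0; -1 0 0 0 8.5 0 0; -1 0 0 0 8.5 0 0"
}}

```text
time_s: 2.2
tool_pos: [0.5512, -0.178, 0.3503]
eef_rot: [-0.702, 0.081, 0.703, 0.081]
contact_force: [-0.1, -0.3, -0.1]
width: 0.0004
```

```bash
python3 - <<'E'
from h import *
s=bot.sense();m=R.from_quat(s["eef_rot"]).as_matrix();print(np.round(m,3),s["tool_pos"],s["joint_pos"],s["contact_force"])
for n in ["wrist","scene","side"]:
    c=cam(n);cv2.imwrite(f"pics/{n}1.png",c["pixels"][:,:,::-1]); np.save(f"pics/{n}1.npy",c,allow_pickle=True)
E
```

```text
[[-0.001 -0.227 -0.974]
 [ 0.    -0.974  0.227]
 [-1.    -0.     0.001]] [ 0.55118638 -0.17795767  0.35026559] [-5.05107882e-01  3.50531838e-01  1.39024369e+00 -4.98383326e-05
  1.40149515e+00  1.29493896e+00] [-0.12173663 -0.32416286 -0.09025474]
```

View pics/wrist1.png

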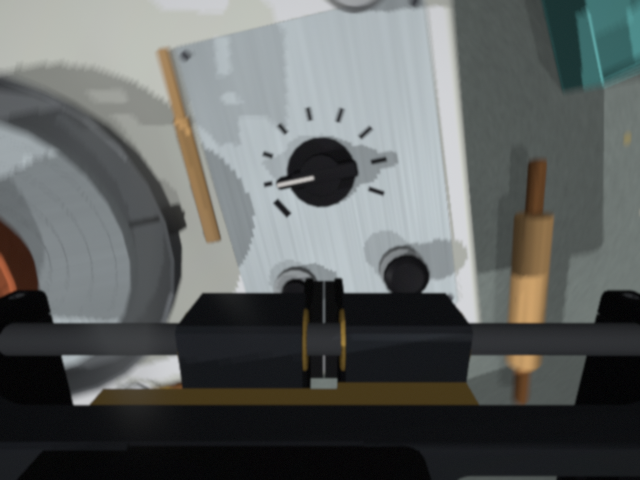

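View pics/side1.png

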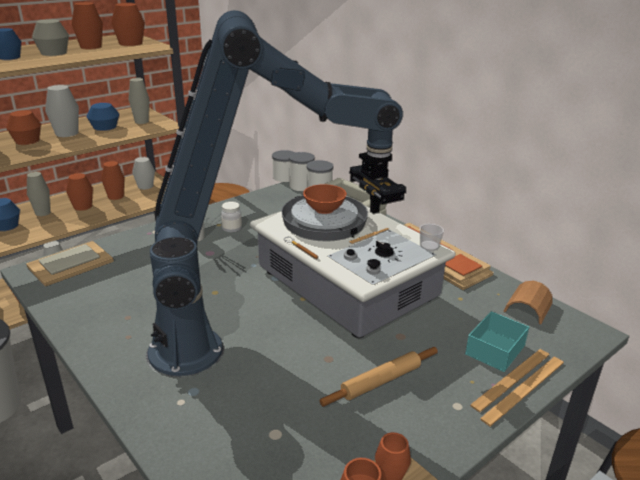

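```bash
cat > fit.py <<'E'
from h import *
from scipy.optimize import least_squares
c=np.load("pics/wrist1.npy",allow_pickle=True).item()
g=cv2.cvtColor(c["pixels"],cv2.COLOR_RGB2GRAY)
bg=cv2.medianBlur(g,31)
mask=((bg.astype(int)-g)>45).astype(np.uint8)
n,l,st,ce=cv2.connectedComponentsWithStats(mask)
for i in range(1,n):
    if 10<st[i][4]<250 and 255<ce[i][0]<395 and 95<ce[i][1]<225:
        p=ray(c,*ce[i],.193); print(np.round(ce[i],1),st[i][4],np.round(p,4))
E
python3 fit.py
python3 - <<'E'
from h import *
c=np.load("pics/wrist1.npy",allow_pickle=True).item()
i=c["pixels"][90:310,230:450,::-1]
cv2.imwrite("pics/z1.png",cv2.resize(i,None,fx=2.7,fy=2.7,interpolation=cv2.INTER_CUBIC))
E
```

```text
[308.6 113.7] 66 [ 0.6475 -0.1876  0.193 ]
[339.5 114.6] 73 [ 0.641  -0.2125  0.193 ]
[282.1 128.2] 63 [ 0.6414 -0.1632  0.193 ]
[365.2 132.1] 78 [ 0.6225 -0.2306  0.193 ]
[299.5 147.9] 92 [ 0.6226 -0.1735  0.193 ]
[337.  143.4] 53 [ 0.6189 -0.2055  0.193 ]
[267.5 154.6] 51 [ 0.6234 -0.1454  0.193 ]
[394.3 157.4] 21 [ 0.5964 -0.2509  0.193 ]
[378.8 160.1] 75 [ 0.5972 -0.2375  0.193 ]
[355.5 168.2] 37 [ 0.5951 -0.2166  0.193 ]
[285.5 175.6] 110 [ 0.6027 -0.1559  0.193 ]
[267.7 183.6] 41 [ 0.5995 -0.1389  0.193 ]
[375.7 190.8] 80 [ 0.5718 -0.2301  0.193 ]
[281.8 207.7] 146 [ 0.576  -0.1454  0.193 ]
```

View pics/z1.png

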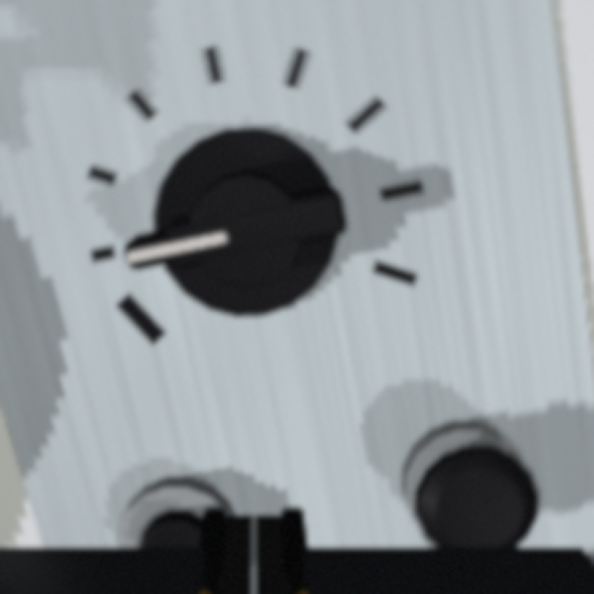

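```bash
cat >> fit.py <<'E'
P={0:(281.8,207.7),1:(267.7,183.6),2:(267.5,154.6),3:(282.1,128.2),4:(308.6,113.7),5:(339.5,114.6),6:(365.2,132.1),7:(378.8,160.1),8:(375.7,190.8)}
W={k:ray(c,*v,.193)[:2] for k,v in P.items()}
def res(x):
    r=[]
    for k,w in W.items():
        a=x[2]+np.radians(120-30*k);d=w-x[:2]
        r.append(d@[-np.sin(a),np.cos(a)])
    return r
f=least_squares(res,[.6,-.18,0]);sel=f.x[:2];y=f.x[2]
print("sel",sel,"yaw",np.degrees(y),np.round(f.fun*1000,1),[round(np.linalg.norm(w-sel)*1000,1) for w in W.values()])
M=np.array([[np.cos(y),-np.sin(y)],[np.sin(y),np.cos(y)]])
o=sel-M@[.01,-.15];print("origin",o,"start",o+M@[-.09,-.105],"stop",o+M@[-.09,-.205])
Z=lambda u,v:(230+(u+.5)/2.7-.5,90+(v+.5)/2.7-.5)
print("stop seen",ray(c,*Z(476,503),.227))
a=ray(c,*Z(228,238),.221);b=ray(c,*Z(133,258),.221);d=b-a
print("ptr",a[:2]-sel,b[:2]-sel,np.degrees(np.arctan2(d[1],d[0])-y))
print("skirt",ray(c,*Z(247,221),.199))
print("finger", [ray(c,*Z(*q),.342) for q in [(205,512),(303,512)]], "tcp",bot.sense()["tool_pos"])
C=np.load("pics/scene1.npy",allow_pickle=True).item()
print("sel proj scene",proj(C,np.append(sel,.221)))
E
python3 fit.py | tail -8
python3 - <<'E'
import cv2
i=cv2.imread("pics/scene1.png")[100:270,150:295]
cv2.imwrite("pics/z2.png",cv2.resize(i,None,fx=4,fy=4,interpolation=cv2.INTER_CUBIC)[:600])
E
```

```text
[281.8 207.7] 146 [ 0.576  -0.1454  0.193 ]
sel [ 0.59840266 -0.18650897] yaw -1.3939075248932435 [-0.   0.   0.1 -0.1  0.1 -0.   0.   0.  -0.1] [np.float64(46.9), np.float64(47.6), np.float64(48.1), np.float64(48.9), np.float64(49.1), np.float64(49.9), np.float64(50.2), np.float64(51.0), np.float64(51.0)]
origin [ 0.5920545 -0.0363101] start [ 0.49952692 -0.1390897 ] stop [ 0.49709433 -0.23906011]
stop seen [ 0.50124105 -0.23778521  0.227     ]
ptr [-0.00040041  0.00531767] [0.00028409 0.03409598] 90.0313798599833
skirt [ 0.59956146 -0.18714505  0.199     ]
finger [array([ 0.56300492, -0.17168116,  0.342     ]), array([ 0.55893449, -0.1891606 ,  0.342     ])] tcp [ 0.55118933 -0.17808487  0.35032617]
sel proj scene [229.24373488 207.56341887]
```

View pics/z2.png

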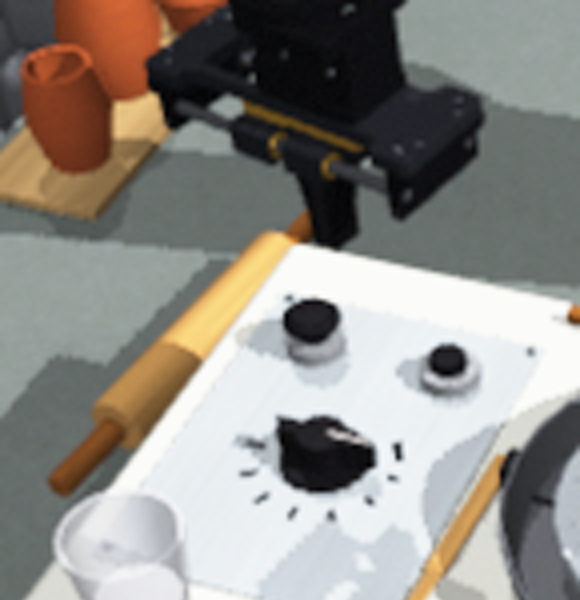

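```bash
cat > wp.py <<'E'
from h import *
import sys
sel=np.array([.5984,-.1865]);YAW=-1.39
def corner_tcp(phi,m,r=.030,side=.0045,gap=0):
    a=np.radians(phi+YAW);u=np.array([np.cos(a),np.sin(a)]);n=np.array([-u[1],u[0]])
    k=sel+r*u+(side+gap)*n
    off=(-m[:2,2]*.0095+m[:2,1]*.009)
    return k-off
def show(pts,z,m=None,p=None):
    s=bot.sense();m=R.from_quat(s["eef_rot"]).as_matrix() if m is None else m
    p=s["tool_pos"] if p is None else p
    for q in pts:
        t=np.append(q,z);print(np.round(t,4),"tool mm",np.round(m.T@(t-p)*1000,1));p=t
E
python3 - <<'E'
from wp import *
s=bot.sense();m=R.from_quat(s["eef_rot"]).as_matrix()
show([corner_tcp(90,m,gap=.014)],.35); 
a=corner_tcp(90,m,gap=.014)
show([corner_tcp(90,m,gap=.006),corner_tcp(90,m),corner_tcp(80,m),corner_tcp(68,m),corner_tcp(60,m,gap=.004),corner_tcp(60,m),corner_tcp(50,m),corner_tcp(38,m)],.214,m,np.append(a,.214))
E
```

```text
[ 0.5734 -0.1452  0.35  ] tool mm [  0.3 -37.  -14.4]
[ 0.5813 -0.1454  0.214 ] tool mm [-0.  -1.6 -7.8]
[ 0.5873 -0.1455  0.214 ] tool mm [-0.  -1.2 -5.9]
[ 0.5926 -0.1453  0.214 ] tool mm [-0.  -1.4 -5.1]
[ 0.5989 -0.1463  0.214 ] tool mm [-0.  -0.4 -6.3]
[ 0.5995 -0.1456  0.214 ] tool mm [-0.  -0.8 -0.4]
[ 0.6029 -0.1477  0.214 ] tool mm [-0.   1.3 -3.8]
[ 0.6076 -0.1501  0.214 ] tool mm [-0.   1.4 -5.1]
[ 0.6125 -0.1541  0.214 ] tool mm [-0.   2.8 -5.7]
```

{"method": "send_rows", "body": {
  "rows": "-1 0 -37 -14 0 0 0; -1 0 0 0 0 0 0; -1 45 0 0 0 0 0; -1 45 0 0 0 0 0; -1 30 0 0 0 0 0; -1 16 0 0 0 0 0; -1 0 0 0 0 0 0"
}}

```text
time_s: 3.22
tool_pos: [0.5727, -0.1455, 0.2138]
eef_rot: [-0.702, 0.079, 0.703, 0.079]
contact_force: [0.4, -0.5, 0.5]
width: 0.0001
```

```bash
cat > look.py <<'E'
from h import *
import sys
t=sys.argv[1]
s=bot.sense();print(s["time_s"],s["tool_pos"],s["contact_force"])
c=cam("wrist");i=c["pixels"][:,:,::-1]
d=cam("scene")["pixels"][150:270,170:290,::-1]
d=cv2.resize(d,(400,400),interpolation=cv2.INTER_CUBIC)
j=cv2.resize(i[:400,150:550],(400,400))
cv2.imwrite(f"pics/{t}.png",np.hstack([j,d]))
np.save(f"pics/{t}.npy",c,allow_pickle=True)
E
python3 look.py L1
```

```text
3.225 [ 0.57266699 -0.14545252  0.21377429] [ 0.439986   -0.47797347  0.50330744]
```

View pics/L1.png

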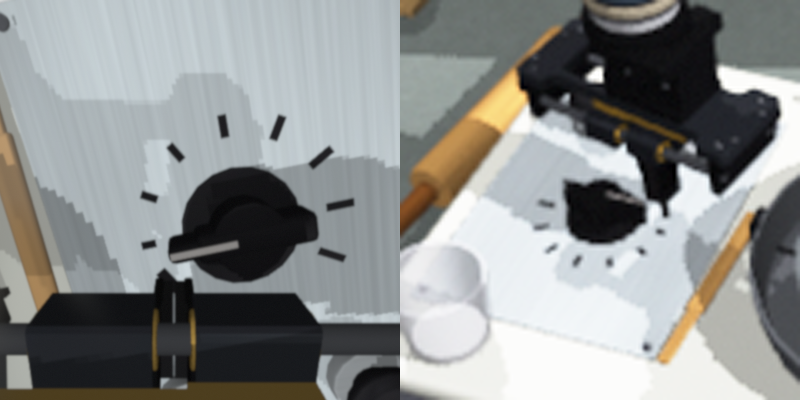

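{"method": "send_rows", "body": {
  "rows": "-1 0 -1.5 -8 0 0 0; -1 0 -1 -6 0 0 0; -1 0 -0.7 -2.5 0 0 0; -1 0 -0.7 -2.5 0 0 0; -1 0 -0.2 -3 0 0 0; -1 0 0 0 0 0 0"
}}

```text
time_s: 4.08
tool_pos: [0.5961, -0.1463, 0.2145]
eef_rot: [0.703, -0.079, -0.702, -0.079]
contact_force: [0.1, 0.2, 0.5]
width: 0.0008
```

```bash
python3 look.py L2
```

```text
4.075 [ 0.59611322 -0.14627764  0.21447376] [0.11477463 0.19689103 0.53970621]
```

View pics/L2.png

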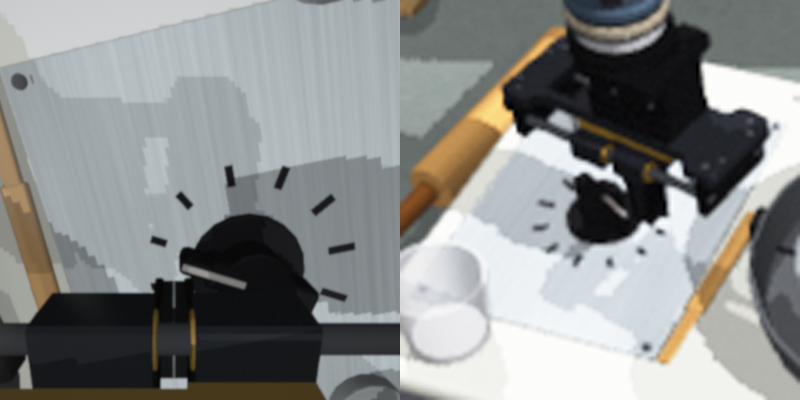

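```bash
cat > ang.py <<'E'
from wp import *
def ang(c,p1,p2,x0=150):
    a=ray(c,p1[0]+x0,p1[1],.221);b=ray(c,p2[0]+x0,p2[1],.221);d=b-a
    return np.degrees(np.arctan2(d[1],d[0]))-YAW, np.round(a[:2]-sel,4), np.round(b[:2]-sel,4)
E
python3 - <<'E'
from ang import *
c=np.load("pics/L2.npy",allow_pickle=True).item()
print(ang(c,(245,286),(183,267)))
m=R.from_quat(bot.sense()["eef_rot"]).as_matrix()
show([corner_tcp(60,m,gap=.003),corner_tcp(60,m),corner_tcp(54,m),corner_tcp(46,m),corner_tcp(38,m)],.214)
E
```

```text
(np.float64(60.493183317166356), array([0.0032, 0.0058]), array([0.0184, 0.0311]))
[ 0.6004 -0.1461  0.214 ] tool mm [ 0.4 -1.1 -4.5]
[ 0.6029 -0.1477  0.214 ] tool mm [ 0.   1.  -2.8]
[ 0.6058 -0.149   0.214 ] tool mm [ 0.   0.7 -3.1]
[ 0.6093 -0.1513  0.214 ] tool mm [ 0.   1.4 -4. ]
[ 0.6125 -0.1541  0.214 ] tool mm [ 0.   2.  -3.7]
```

Mark 2 (60.5° measured, pointer ahead of the finger). Next click.

{"method": "send_rows", "body": {
  "rows": "-1 0 -1 -4.5 0 0 0; -1 0 1 -3 0 0 0; -1 0 0.7 -3 0 0 0; -1 0 0.7 -2 0 0 0; -1 0 0.7 -2 0 0 0; -1 0 2 -3.5 0 0 0; -1 0 0 0 0 0 0"
}}

```text
time_s: 5.05
tool_pos: [0.6129, -0.1549, 0.2146]
eef_rot: [0.703, -0.08, -0.702, -0.079]
contact_force: [0.4, 0.4, -0.5]
width: 0.0009
```

```bash
python3 look.py L3
```

```text
5.05 [ 0.6128647  -0.15489931  0.21462046] [ 0.43193544  0.38531831 -0.47101091]
```

View pics/L3.png

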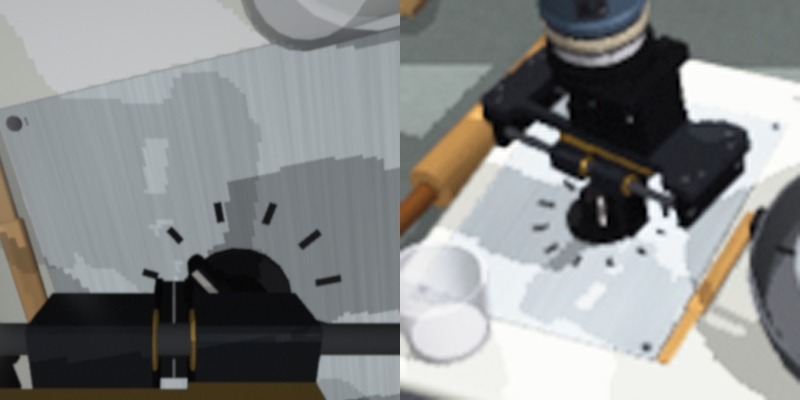

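{"method": "send_rows", "body": {
  "rows": "-1 0 -2.2 2 0 0 0; -1 0 0 0 10 0 0; -1 0 0 0 10 0 0; -1 0 0 0 0 0 0"
}}

```text
time_s: 5.65
tool_pos: [0.6106, -0.1514, 0.2146]
eef_rot: [-0.678, 0.199, 0.678, 0.199]
contact_force: [-0.1, 0.5, -0.3]
width: 0.0003
```

```bash
python3 look.py L4; python3 - <<'E'
from ang import *
c=np.load("pics/L3.npy",allow_pickle=True).item()
print(ang(c,(214,292),(195,271)))
m=R.from_quat(bot.sense()["eef_rot"]).as_matrix();print(np.round(m,3))
show([corner_tcp(30,m,gap=.003),corner_tcp(30,m),corner_tcp(24,m),corner_tcp(16,m),corner_tcp(8,m),corner_tcp(0,m,gap=.003),corner_tcp(0,m),corner_tcp(-6,m),corner_tcp(-14,m),corner_tcp(-22,m)],.2146)
E
```

```text
5.65 [ 0.61060838 -0.15137375  0.21458191] [-0.13592789  0.53994744 -0.25333607]
(np.float64(29.313977226337297), array([0.0201, 0.0114]), array([0.032 , 0.0177]))
[[-0.    -0.54  -0.841]
 [ 0.    -0.841  0.54 ]
 [-1.    -0.     0.   ]]
[ 0.618  -0.1528  0.2146] tool mm [-0.  -2.8 -6.9]
[ 0.6195 -0.1555  0.2146] tool mm [-0.   1.4 -2.6]
[ 0.6212 -0.1581  0.2146] tool mm [-0.   1.2 -2.9]
[ 0.6232 -0.1619  0.2146] tool mm [-0.   2.1 -3.7]
[ 0.6246 -0.1659  0.2146] tool mm [-0.   2.6 -3.3]
[ 0.6254 -0.167   0.2146] tool mm [-0.   0.5 -1.4]
[ 0.6254 -0.17    0.2146] tool mm [-0.   2.6 -1.6]
[ 0.6256 -0.1732  0.2146] tool mm [-0.   2.5 -1.9]
[ 0.6254 -0.1774  0.2146] tool mm [-0.   3.7 -2.1]
[ 0.6246 -0.1816  0.2146] tool mm [-0.   3.9 -1.6]
```

View pics/L4.png

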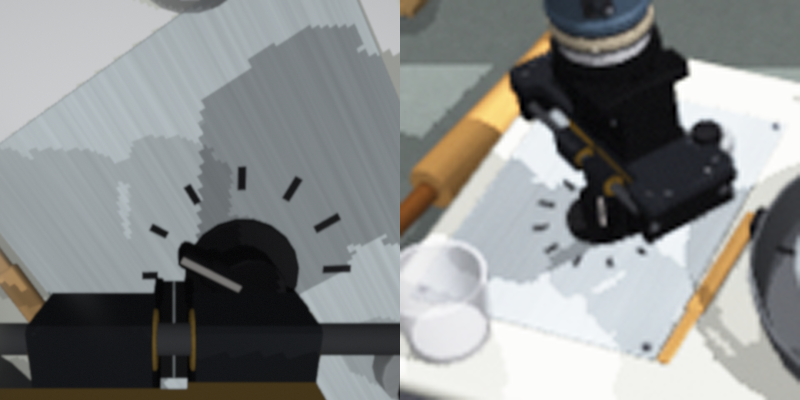

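{"method": "send_rows", "body": {
  "rows": "-1 0 -3 -7 0 0 0; -1 0 1.4 -2.6 0 0 0; -1 0 1.2 -3 0 0 0; -1 0 1 -2 0 0 0; -1 0 1 -2 0 0 0; -1 0 2.6 -3.3 0 0 0; -1 0 0 0 0 0 0"
}}

```text
time_s: 6.62
tool_pos: [0.6253, -0.1667, 0.2145]
eef_rot: [0.678, -0.2, -0.678, -0.2]
contact_force: [-0.4, 0.3, 0.2]
width: 0.0006
```

```bash
python3 look.py L5; python3 - <<'E'
from ang import *
m=R.from_quat(bot.sense()["eef_rot"]).as_matrix()
show([corner_tcp(0,m,gap=.003),corner_tcp(0,m),corner_tcp(-6,m),corner_tcp(-14,m),corner_tcp(-22,m)],.2146)
E
```

```text
6.625 [ 0.6252527  -0.16665021  0.21450524] [-0.44954314  0.2673046   0.23152078]
[ 0.6255 -0.167   0.2146] tool mm [-0.1  0.5 -0.8]
[ 0.6254 -0.17    0.2146] tool mm [ 0.   2.6 -1.6]
[ 0.6256 -0.1732  0.2146] tool mm [ 0.   2.5 -1.9]
[ 0.6254 -0.1774  0.2146] tool mm [ 0.   3.7 -2.1]
[ 0.6246 -0.1816  0.2146] tool mm [ 0.   3.9 -1.6]
```

View pics/L5.png

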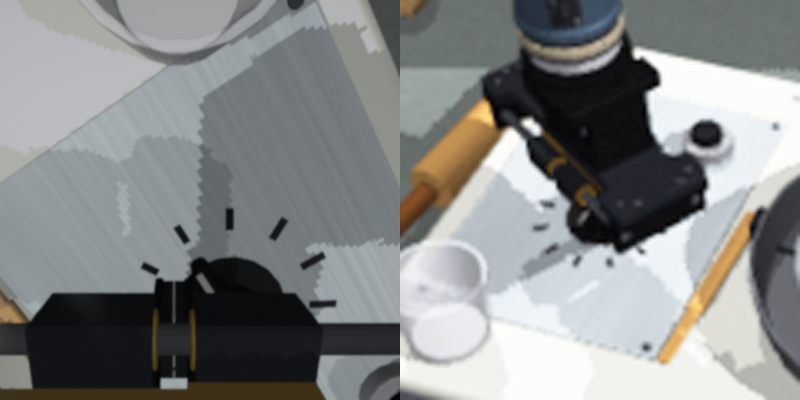

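```bash
python3 - <<'E'
from ang import *
c=np.load("pics/L5.npy",allow_pickle=True).item()
print(ang(c,(211,291),(197,267)))
for k in range(9):
    a=np.radians(120-30*k+YAW);print(k,np.round(proj(c,np.append(sel+.049*np.array([np.cos(a),np.sin(a)]),.193))-[150,0]))
E
```

```text
(np.float64(-1.988278298826059), array([ 0.0264, -0.0003]), array([ 0.0397, -0.0011]))
0 [187. 374.]
1 [155. 348.]
2 [141. 309.]
3 [151. 267.]
4 [184. 233.]
5 [232. 220.]
6 [280. 231.]
7 [312. 263.]
8 [320. 305.]
```

Mark 4 confirmed. Last click.

{"method": "send_rows", "body": {
  "rows": "-1 0 3 -2.4 0 0 0; -1 0 2.5 -2 0 0 0; -1 0 1.8 -1 0 0 0; -1 0 1.9 -1 0 0 0; -1 0 2 -0.8 0 0 0; -1 0 1.9 -0.8 0 0 0; -1 0 0 0 0 0 0"
}}

```text
time_s: 7.6
tool_pos: [0.6248, -0.1817, 0.2146]
eef_rot: [0.678, -0.2, -0.678, -0.2]
contact_force: [-0.5, 0.7, 0.1]
width: 0.0001
```

```bash
python3 look.py L6; python3 - <<'E'
from ang import *
c=np.load("pics/L6.npy",allow_pickle=True).item()
for k in range(9):
    a=np.radians(120-30*k+YAW);print(k,np.round(proj(c,np.append(sel+.049*np.array([np.cos(a),np.sin(a)]),.193))-[150,0]))
E
```

```text
7.6 [ 0.62482612 -0.18170862  0.21458653] [-0.49835156  0.67224709  0.09041854]
0 [165. 385.]
1 [133. 360.]
2 [118. 322.]
3 [127. 281.]
4 [159. 248.]
5 [206. 235.]
6 [253. 246.]
7 [286. 277.]
8 [295. 318.]
```

View pics/L6.png

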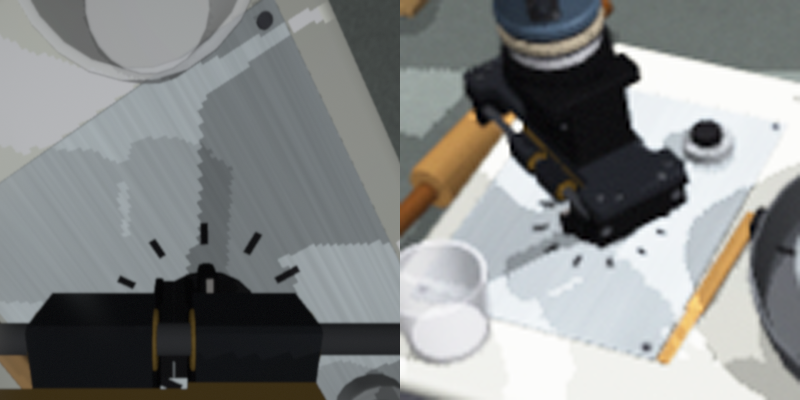

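{"method": "send_rows", "body": {
  "rows": "-1 0 -8 0 0 0 0; -1 -40 0 0 0 0 0; -1 -60 0 0 0 0 0; -1 -25 0 0 -10 0 0; -1 0 0 0 -10 0 0; -1 0 0 0 -10 0 0; -1 0 0 0 0 0 0"
}}

```text
time_s: 8.57
tool_pos: [0.6293, -0.1739, 0.3396]
eef_rot: [0.707, -0.018, -0.707, -0.018]
contact_force: [-0.9, 1.0, -0.3]
width: 0.0006
```

```bash
python3 - <<'E'
from wp import *
m=R.from_quat(bot.sense()["eef_rot"]).as_matrix();print(np.round(m,3))
show([[.45,-.14]],.34)
E
```

```text
[[ 0.    -0.052 -0.999]
 [ 0.    -0.999  0.052]
 [-1.    -0.    -0.   ]]
[ 0.45 -0.14  0.34] tool mm [ -0.4 -24.6 180.8]
```

{"method": "send_rows", "body": {
  "rows": "-1 0 -8 60 0 0 0; -1 0 -8 60 0 0 0; -1 0 -8 60 0 0 0; -1 0 0 0 0 0 0; -1 0 0 0 0 0 0"
}}

```text
time_s: 9.2
tool_pos: [0.4516, -0.1419, 0.3403]
eef_rot: [0.708, -0.019, -0.706, -0.018]
contact_force: [0.7, -0.2, 0.2]
width: 0.0007
```

```bash
python3 look.py L7; python3 -c "
import cv2,numpy as np
c=np.load('pics/L7.npy',allow_pickle=True).item()
cv2.imwrite('pics/w7.png',c['pixels'][:,:,::-1])"
```

```text
9.2 [ 0.45161771 -0.14194071  0.34033148] [ 0.67853677 -0.24358642  0.17851978]
```

View pics/w7.png

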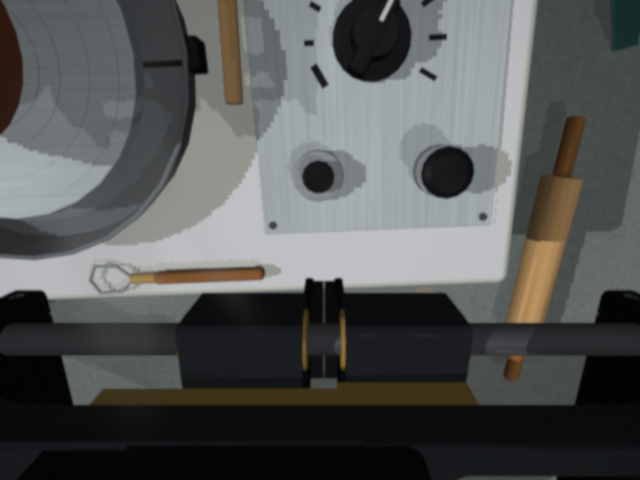

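```bash
python3 - <<'E'
from wp import *
c=np.load("pics/L7.npy",allow_pickle=True).item()
g=cv2.cvtColor(c["pixels"],cv2.COLOR_RGB2GRAY)
n,l,st,ce=cv2.connectedComponentsWithStats((g<60).astype(np.uint8))
for i in range(1,n):
    if st[i][4]>400 and 60<ce[i][1]<230 and 290<ce[i][0]<490: print(ce[i],st[i],ray(c,*ce[i],.215),ray(c,*ce[i],.227))
b=[.5005,-.1385]
show([b],.34)
E
```

```text
[447.21890304 171.79970617] [ 422  147   52   51 2042] [ 0.49837858 -0.24113736  0.215     ] [ 0.49968393 -0.23703364  0.227     ]
[318.06413613 176.32984293] [303 161  31  31 764] [ 0.50011543 -0.14024891  0.215     ] [ 0.501346   -0.14048921  0.227     ]
[ 0.5005 -0.1385  0.34  ] tool mm [  0.2  -6.3 -47.8]
```

{"method": "send_rows", "body": {
  "rows": "-1 0 -5 -48 0 0 0; -1 0 0 0 0 0 0; -1 50 0 0 0 0 0; -1 45 0 0 0 0 0; -1 15 0 0 0 0 0; -1 0 0 0 0 0 0"
}}

```text
time_s: 10.05
tool_pos: [0.4989, -0.1391, 0.2291]
eef_rot: [-0.706, 0.018, 0.707, 0.018]
contact_force: [-0.0, -0.2, 0.2]
width: 0.0005
```

```bash
python3 look.py L8
```

```text
10.05 [ 0.49888652 -0.13907684  0.22911275] [-0.03215051 -0.20363319  0.15428709]
```

View pics/L8.png

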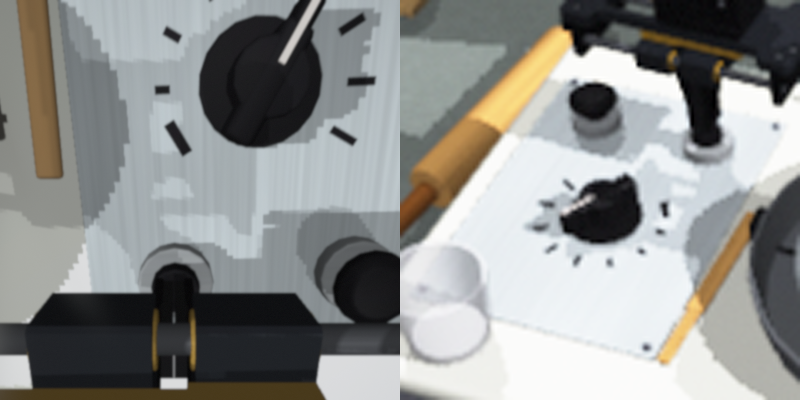

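{"method": "send_rows", "body": {
  "rows": "-1 4 0 0 0 0 0; -1 3 0 0 0 0 0; -1 2 0 0 0 0 0; -1 0 0 0 0 0 0"
}}

```text
time_s: 10.65
tool_pos: [0.4993, -0.1392, 0.221]
eef_rot: [0.707, -0.018, -0.706, -0.018]
contact_force: [0.9, -0.5, 3.3]
width: 0.0005
```

{"method": "send_rows", "body": {
  "rows": "-1 2 0 0 0 0 0; -1 1.5 0 0 0 0 0; -1 0 0 0 0 0 0"
}}

```text
time_s: 11.02
tool_pos: [0.4992, -0.1392, 0.2174]
eef_rot: [0.707, -0.018, -0.706, -0.017]
contact_force: [0.3, -0.4, 5.1]
width: 0.0004
```

Near the end of travel; a little more until the force rises beyond the spring.

{"method": "send_rows", "body": {
  "rows": "-1 0.7 0 0 0 0 0; -1 0.7 0 0 0 0 0; -1 0 0 0 0 0 0"
}}

```text
time_s: 11.4
tool_pos: [0.4993, -0.1392, 0.2173]
eef_rot: [0.708, -0.018, -0.706, -0.017]
contact_force: [-1.5, 0.4, 12.4]
width: 0.0002
```

{"method": "send_rows", "body": {
  "rows": "-1 -6 0 0 0 0 0; -1 -30 0 0 0 0 0; -1 -50 0 0 0 0 0; -1 -40 0 0 0 0 0; -1 0 0 50 0 0 0; -1 0 0 0 0 0 0; -1 0 0 0 0 0 0"
}}

```text
time_s: 12.28
tool_pos: [0.4487, -0.1364, 0.3412]
eef_rot: [-0.707, 0.018, 0.707, 0.018]
contact_force: [1.0, -0.4, -0.1]
width: 0.0003
```

```bash
python3 - <<'E'
from h import *
s=bot.sense();print(s["time_s"],s["tool_pos"],s["contact_force"])
c=cam("wrist");np.save("pics/L9.npy",c,allow_pickle=True)
d=cam("scene")["pixels"][130:290,150:310]
cv2.imwrite("pics/w9.png",c["pixels"][:,:,::-1]);cv2.imwrite("pics/s9.png",cv2.resize(d,(600,600),interpolation=cv2.INTER_CUBIC)[:,:,::-1])
E
```

```text
12.275 [ 0.44874285 -0.13636272  0.34121118] [ 0.95322325 -0.41298196 -0.11245272]
```

View pics/w9.png

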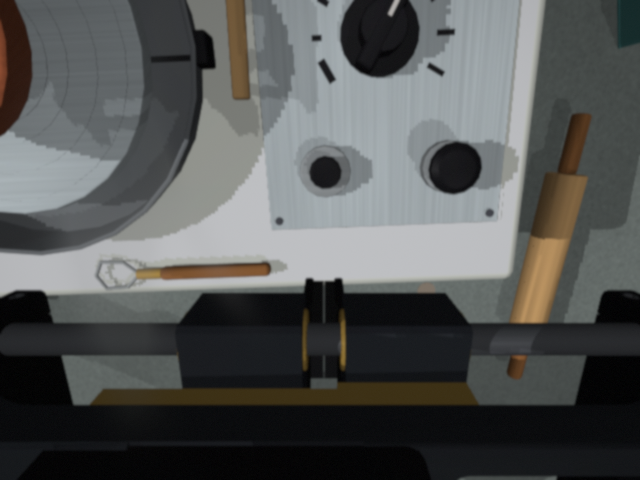

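View pics/s9.png

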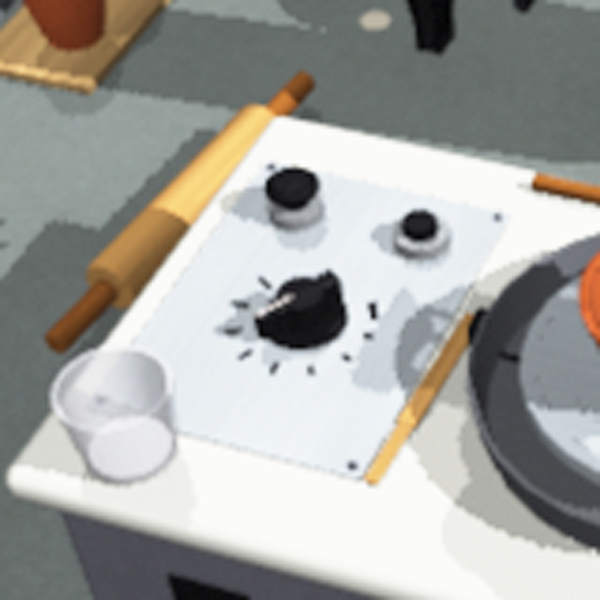

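```bash
python3 - <<'E'
from ang import *
c=np.load("pics/L8.npy",allow_pickle=True).item()
print(ang(c,(282,62),(318,2)))
s=cam("scene");f=160/600
q=lambda u,v:(150+(u+.5)*f-.5,130+(v+.5)*f-.5)
print(ang(s,q(294,296),q(261,314),0))
c=np.load("pics/L9.npy",allow_pickle=True).item()
for p in [(326,172)]: print("start",ray(c,*p,.215))
E
```

```text
(np.float64(-31.338703469553145), array([ 0.0055, -0.0029]), array([ 0.0265, -0.0164]))
(np.float64(-29.597647897235113), array([ 0.0043, -0.0014]), array([ 0.0272, -0.0151]))
start [ 0.4998028  -0.14073791  0.215     ]
```

Pointer at −30° (mark 5) in both views, button back out, everything else in place, arm clear.

```bash
python3 -c "
from bench import bot
print(bot.close_job())"
```

```text
the job is handed in; nothing more can be done
None
```

The selector is on the fifth speed mark, and the start button was pressed fully in and released. The job is handed in at about 12.3 s.

- **Selector:** it started at mark 1. I pushed it round with the closed fingertip one click at a time, looking after each click. At the end the pointer measured −31° in the wrist view, taken just before the press. In the scene view after the press it measured −30°. Mark 5 is −30°.
- **Start button:** it stopped moving about 6 mm in, and the force rose to 12 N against about 5 N for the spring at full travel. After release it looked to be standing out again in both views, though I did not measure its height.
- **Everything else:** I did not touch the stop button. In the last pictures the knife, loop tool, water pot, rolling pin and what showed of the bowl looked to be where they were; I checked this by eye only. The brush pot and slip jar were outside those last views, but the arm went nowhere near them.
- **At hand-in:** the arm was clear, about 0.1 m above the controls. No checks failed. The first rough position from the scene camera was about 1 cm off for the selector, so I used the wrist camera fit instead.

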